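# Put the last sample tile on edge in the rack and bolt it in

## Robot

A 7-joint arm with a two-finger parallel gripper is mounted at the origin on the work surface. World frame = base frame: x ahead of the robot, y to its left, z up, the work surface at z = 0. Lengths are in m, angles in rad, forces in N, time in s.
With the tool pointing down it reaches from about 0.4 to 0.875 m from the base axis. Payload 19.3 kg.
Tool frame: the origin (TCP) lies at the very end of the fingers, on their centre line; the grasp point (between the pads) lies 19 mm behind it; z points along the fingers, y is the line along which they close (so a half turn about z gives the same grasp; the last joint's range is limited). The gripper opens to 85 mm and grips with 20 to 120 N. Pads are 22 mm wide; open, the fingers measure 114 mm over their backs; the gripper's body (76 mm by 85 mm) begins 54 mm behind the grasp point. The pads swing forward as they close: fully open they stand 13 mm farther back than shut.
Start: joints at [1.238, 0.521, -0.036, 1.599, 0.021, 1.021, -0.113], TCP at [0.162, -0.604, 0.231] pointing down, gripper open.
Joint ranges: [-2.91, 2.91], [-0.3, 2.13], [-1.5, 1.42], [0.17, 2.43], [-1.26, 4.41], [0.16, 1.93], [-2.52, 2.52]. Speed limits (rad/s): [1.89, 1.89, 2.39, 2.39, 3.01, 3.01, 3.01].

## Interface

Orientations are given as [roll, pitch, yaw] about the fixed x, y, z axes, in that order (R = Rz(yaw) Ry(pitch) Rx(roll)).
In Python, from workcell import bot gives the robot as it stands. The module is installed in compiled form; this text tells all that it offers.
- The arm moves only by the tool apply_moves, never from a script. Its arguments are lists of equal length, an entry for each row: "claw": the finger opening in m, from 0 to 0.0854; "xyz": the shift along the tool's x, y, z in m, a list of three; "twist": the turn, a rotation vector about the tool's x, y, z in rad, a list of three. A call has 1 to 20 rows; each row shifts and turns the commanded pose from where the row before left it, along the tool's axes as they then stand; what a row does not reach is not made up. A row lasts 1/10 s, in which the tool goes at most 50 mm and 8.59 degrees, less where a joint would pass 70% of its speed; a pose out of reach is approached as far as the arm can. A call with a gripper value outside its range is refused whole. The fingers move at their own pace and stop on an object; "force" is the grip in N (left out, the last holds). Time passes only in rows, so rows that do not move let the fingers close. It gives the time, the measured TCP pose, the force, the opening and the grip force at its end, in the units of the state.
- bot.observe(): the state, without advancing time (a new reading comes with each control period).
- bot.grab_frame(name): name is "side" or "top" or "wrist"; returns a dict with "img" (420x560x3 uint8, red, green, blue), "vfov" (degrees; the focal length in pixels is half the picture's height over the tangent of half this angle, whatever the lens; pixels are square), "cx", "cy" (the principal point, pixels), "view" (4x4, takes a point from world to camera coordinates). Camera axes: x right, y up, looking along -z (the intrinsics and any distortion apply to the point x, -y, -z); pixel columns grow to the right and rows downward; lengths in m; the calibration is good to about 2 mm. The wrist camera is an equidistant fisheye: a pixel r from the principal point sees the ray r / f radians off the axis. A picture is of the moment at which its call begins. There is no depth.
- bot.job_done(): hands the job in; it is judged then, once.
Trained networks look in the newest picture that a camera, given by its name, has taken for a name from the list of things; names that differ only in an ending like _2 or _b are one class to them, and where a whole thing is asked for, a point or a joint stands for the part that bears it (a point fixed in the world has none). Each returns a list of dicts, best first, with "score" (0 to 1); they miss things now and then, are a little off and sometimes report something else, mostly with a low value. They report only what shows in the picture. A call takes as long as a camera call. They do not tell look-alikes from the thing itself.
- bot.find_in(camera, query): "position" ([x, y, z] in m, in world coordinates, good to about 4 mm: the middle of the surface that is visible of it).
The state is a dict: "clock": time; "qpos": joint angles; "qd": joint speeds; "joint_efforts": joint torques, N m; "position": TCP position; "tool_rot": TCP orientation; "force": force on the tool from outside, world axes, zero at the start; "moment": the same for the moment, N m; "grip_width": finger opening in m; "finger_force": force on a finger pad.
Only numpy, scipy, OpenCV 4.12 (cv2) and the standard library are available. Lean on these libraries where they do the work, as an engineer would, in place of code of your own. Each camera call takes 0.05 s, during which the arm holds its last target. There are 200 camera calls.

## Task

Take the wall tile that leans on the small stand and set it upright on its long edge in the one empty slot of the wooden tile rack, right down on the slot's floor and pushed back against the rack's back stop. Then slide the steel bolt all the way across the open front into its keeper so the tiles cannot slide out. Lower the tile in, do not drop it, and leave the tiles already stored and the bathroom things where they are.

Things in the scene. Friction and masses are not known exactly. Their poses are not given: they have to be found in the camera images.
- wall_tile: Grey glazed wall tile to put away: a slab 130 mm long (own x), 9 thick (y), 110 high (z), 0.3 kg. Origin: middle of the long edge it rests on; z points to the other long edge. It starts leaning on the stand, 22 degrees from upright, top towards the robot; its upper 55 mm are free on both faces, so it can be pinched across its thickness by a gripper tilted along its slope.
- easel: Small dark steel stand, fixed, foot 110 x 130 mm. The tile's lower long edge sits on its ledge 22 mm above the counter behind a 6 mm lip; its 8 mm back plate supports the tile's lower 55 mm. Origin: centre of the foot's underside; y along the tile's length; the leaning tile's top points to -x.
- rack: Fixed plywood rack. Origin: centre under its base, z up. Base top at z = 12 mm. Three bays at y = -48, 0, +48 mm, each with a wooden slot block: a slot 12 mm wide along x between two ribs 10 mm thick, slot floor z = 16, rib tops z = 44, ribs from x = -34 to the back stop, whose face is at x = +70 (top z = 70). A tile touching the stop has its middle at x = +5 and its front end at x = -60 mm.
- bay_empty: The bay of the rack whose slot is empty: a thin black rubber mat 124 x 47 mm on the base under the slot block. Origin: mid bay on the base's top (z = 12 mm; the slot's floor is 4 mm higher); x along the slots towards the back stop. The blocks are adjustable: the slot runs parallel to x but lies up to 8 mm to either side (y) of the mat's middle; find it by feel or sight.
- border_a: A border tile already stored in a slot, 130 mm long (x), 9 mm thick (y), 65 mm high (z); origin in the middle of its lower edge. May sit off its bay's middle like any slot. Leave it.
- border_b: A second stored border tile, the same.
- bolt (a joint): Travel of the steel bolt along the rack's +y, in m: near 0 drawn back, 0.144 at the end with its tip in the keeper. A few newtons of friction; stays where left. The bar (10 x 12 mm) runs at x = -69, z = 32 mm of the rack, 4 mm clear of tiles that are fully back.
- bolt_knob (a point): Centre of the top of the bolt's upright round knob, 16 mm in diameter, free from z = 38 to 88 mm. It moves with the bolt from y = -244 to -100 mm in the rack's frame, over a channel 32 mm high; a strap over the bolt at y = -82 mm is 45 mm high.
- keeper (a point): Middle of the keeper's mouth, a steel staple (46 mm high) at the rack's front on its +y side; the bolt's tip goes 14 mm into it.
- tumbler: White ceramic tumbler, 72 mm across, 95 mm high; origin under its centre. Leave it.
- soap_bottle: Grey soap bottle, 64 mm across, 120 mm high; origin under its centre. Leave it.
- soap: Bar of white soap 85 x 55 x 26 mm lying on the counter; origin under its centre. Leave it.
There are look-alikes about, which are no part of the job. Leave any blue or purple look-alike of the wall_tile alone.

How it is judged:
On the way, in this order (a step that is already met when the one before it is completed fails the run):
1. the wall tile stands on its long edge in the empty slot, down on the floor and back against the stop, while the bolt is still drawn back (y of wall_tile in the frame of bay_empty between -0.0115 and 0.0115 m and z of wall_tile in the frame of bay_empty between 0.002 and 0.0085 m and x of wall_tile in the frame of rack above 0.0005 m and angle between wall_tile's own z axis and vertical below 0.14 rad and angle between the y axis of wall_tile and the y axis of rack, either way round below 0.14 rad and value of joint bolt below 0.03 m), for 0.2 s.
2. the bolt is in its keeper (value of joint bolt above 0.136 m), for 0.2 s.
At the end, for the whole second after the job is handed in: Wall tile at rest on its long edge in the empty slot: within 4.5 mm of the floor and of the back stop, upright and in line within 0.14 rad; bolt within 8 mm of its end, in the keeper; both border tiles upright, within 12 mm of where they were (y of wall_tile in the frame of bay_empty between -0.0115 and 0.0115 m and z of wall_tile in the frame of bay_empty between 0.002 and 0.0085 m and x of wall_tile in the frame of rack above 0.0005 m and angle between wall_tile's own z axis and vertical below 0.14 rad and angle between the y axis of wall_tile and the y axis of rack, either way round below 0.14 rad and value of joint bolt above 0.136 m and linear speed of wall_tile below 0.02 m/s and distance of each of border_a, border_b from where it was at the start of the episode below 0.012 m and angle between each of border_a, border_b's own z axis and vertical below 0.16 rad); the robot touches nothing.
It fails at once if the wall tile is dropped or flung into the rack (faster than 0.6 m/s in the bay) (horizontal distance between wall_tile and bay_empty below 0.05 m and z of wall_tile in the frame of bay_empty below 0.06 m and linear speed of wall_tile above 0.6 m/s).
It fails at once if a stored border tile is pulled out or shoved more than 30 mm (distance of any of border_a, border_b from where it was at the start of the episode above 0.03 m).
It fails at once if the tumbler, soap bottle or soap is moved more than 30 mm (distance of any of tumbler, soap_bottle, soap from where it was at the start of the episode above 0.03 m).
It also fails if it takes over 61 s, if anything falls off the work surface, if the arm or the gripper's body presses on something with over 40 N, if the wrist force passes 120 N, or if a joint passes its speed limit or range.

## Working session

There is one attempt and no reset: what is moved stays moved. The work goes in short steps, Python scripts to look and compute and a tool call to move; the robot and the scene stay as the last step left them, time stands still between calls to the robot, and variables do not carry over. Pictures are saved under pics/ and viewed, at most 10 in all, crops included, and the job is handed in when it is done.

Besides the shell and the picture viewer there is one more tool, called as name(argument=value, ...) on one line, values as JSON. apply_moves: Moves the arm, as the interface text tells. Its arguments: {"type":"object","properties":{"claw":{"type":"array"},"xyz":{"type":"array"},"twist":{"type":"array"},"force":{"type":"number"}},"required":["claw","xyz","twist"]}

```bash
mkdir -p pics; python3 - <<'E'
from workcell import bot
import cv2,numpy as np
s=bot.observe();print({k:np.round(v,3) for k,v in s.items()})
ims=[]
for c in("top","side"):
    f=bot.grab_frame(c);np.savez(f"pics/{c}.npz",**f)
    cv2.imwrite(f"pics/{c}0.png",f["img"][:,:,::-1]);print(c,f["vfov"],f["cx"],f["cy"],np.round(f["view"],3).tolist())
    for q in["wall_tile","easel","rack","bay_empty","border_a","bolt","bolt_knob","keeper","tumbler","soap_bottle","soap"]:
        print(q,[(round(d["score"],2),np.round(d["position"],3).tolist()) for d in bot.find_in(c,q)])
E
```

```text
{'clock': np.float64(0.0), 'qpos': array([ 1.238,  0.522, -0.036,  1.6  ,  0.021,  1.021, -0.113]), 'qd': array([ 0.001, -0.002, -0.   ,  0.001, -0.001, -0.001, -0.   ]), 'joint_efforts': array([ 0.0000e+00, -9.2711e+01,  1.9800e+00, -3.6993e+01,  1.8000e-02,
        8.0000e-03,  0.0000e+00]), 'position': array([ 0.162, -0.603,  0.231]), 'tool_rot': array([-3.141,  0.   ,  0.263]), 'force': array([ 0.749,  0.378, -0.338]), 'moment': array([-0.032,  0.012,  0.027]), 'finger_force': np.float64(0.0), 'grip_width': np.float64(0.085)}
top 42.75127078582082 282.1494822537063 212.32422202802158 [[-0.012, -1.0, 0.002, 0.144], [0.98, -0.011, 0.198, -0.579], [-0.198, 0.004, 0.98, -1.295], [0.0, 0.0, 0.0, 1.0]]
wall_tile [(0.96, [0.577, 0.316, 0.109]), (0.94, [0.372, 0.413, 0.008]), (0.89, [0.769, 0.325, 0.012]), (0.73, [0.378, 0.189, 0.007]), (0.65, [0.571, 0.53, 0.009])]
easel [(0.63, [0.562, 0.317, 0.008])]
rack [(0.76, [0.556, -0.103, 0.013])]
bay_empty [(0.81, [0.555, -0.054, 0.016])]
border_a [(0.78, [0.578, -0.004, 0.081]), (0.68, [0.594, -0.095, 0.074])]
bolt [(0.55, [0.558, -0.228, 0.0
[... 440 characters left out ...]
.761, 0.334, 0.007]), (0.81, [0.586, 0.294, 0.1]), (0.76, [0.55, 0.54, 0.009]), (0.7, [0.566, -0.005, 0.059]), (0.65, [0.382, 0.183, 0.013]), (0.56, [0.372, 0.4, 0.016])]
easel [(0.96, [0.571, 0.306, 0.008])]
rack [(0.75, [0.561, -0.154, 0.026])]
bay_empty [(0.39, [0.539, -0.052, 0.013])]
border_a [(0.9, [0.593, -0.095, 0.065]), (0.63, [0.564, -0.007, 0.063])]
bolt [(0.73, [0.564, -0.249, 0.035])]
bolt_knob [(0.94, [0.571, -0.261, 0.041]), (0.71, [0.778, -0.198, 0.023]), (0.43, [0.562, -0.156, 0.022])]
keeper [(0.85, [0.566, -0.157, 0.022])]
tumbler [(0.91, [0.771, 0.136, 0.068]), (0.43, [0.575, 0.306, 0.005])]
soap_bottle [(0.68, [0.719, -0.337, 0.077])]
soap [(0.6, [0.777, -0.196, 0.024])]
```

View pics/top0.png

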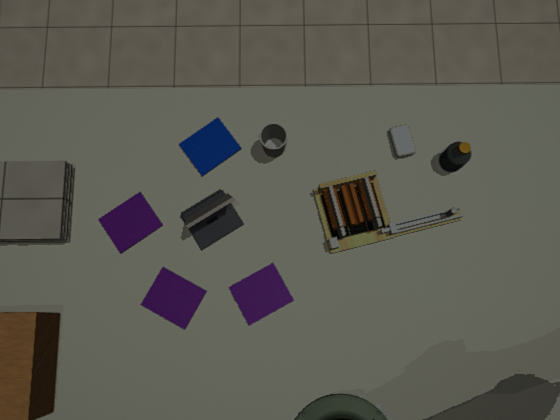

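View pics/side0.png

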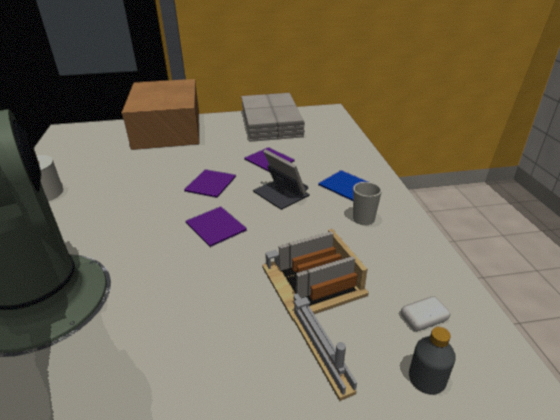

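The top view shows the rack around (350,210), with the keeper at (333,243), the knob at (456,211) and the easel with the tile at (210,215). The middle bay looks empty. In the side view the rack is around (315,270) and the knob at (340,355). I'll enlarge both.

```bash
python3 - <<'E'
import cv2,numpy as np
t=np.load("pics/top.npz")["img"][:,:,::-1]
def en(a,k): return cv2.resize(np.clip(255*(a/255.)**0.6,0,255).astype(np.uint8),None,fx=k,fy=k,interpolation=cv2.INTER_CUBIC)
a=en(t[165:255,305:465],5); b=en(t[180:255,170:250],5)
cv2.imwrite("pics/c1.png",a)
cv2.imwrite("pics/c2.png",b)
print(a.shape,b.shape)
E
```

```text
(450, 800, 3) (375, 400, 3)
```

View pics/c1.png

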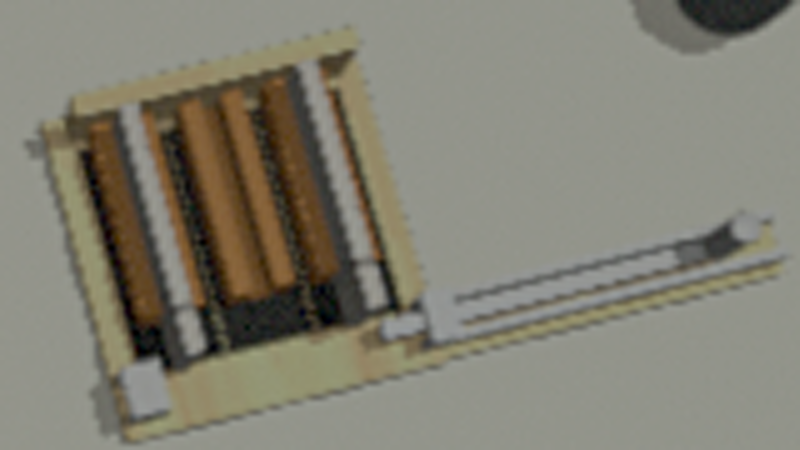

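View pics/c2.png

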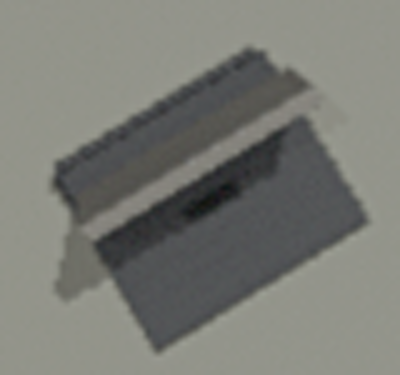

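The crops give a usable layout. In the rack crop (5x, offset 305,165) the border tops run (308,65)-(370,262) and (130,105)-(185,308), and the empty slot's ribs lie between them, ending near (240,297) and (283,285). The knob top is at (747,225). In the easel crop (offset 170,180) the tile's top edge runs from (80,230) to (310,90).

```bash
cat > h.py <<'E'
import numpy as np,cv2
from scipy.spatial.transform import Rotation as Ro
from scipy.optimize import least_squares
def K(f): return f["img"].shape[0]/2/np.tan(np.radians(float(f["vfov"]))/2)
def ray(f,u,v,fish=False):
    V=np.array(f["view"]);x,y=u-f["cx"],v-f["cy"];r=np.hypot(x,y)+1e-9;k=K(f)
    if fish: t=r/k;d=np.array([x/r*np.sin(t),-y/r*np.sin(t),-np.cos(t)])
    else: d=np.array([x/k,-y/k,-1])
    return -V[:3,:3].T@V[:3,3],V[:3,:3].T@d
def onz(f,u,v,z,fish=False):
    c,d=ray(f,u,v,fish);return c+d*(z-c[2])/d[2]
def proj(f,P,fish=False):
    V=np.array(f["view"]);p=(V[:3,:3]@np.atleast_2d(P).T).T+V[:3,3];x,y,z=p[:,0],-p[:,1],-p[:,2];k=K(f);r=np.hypot(x,y)+1e-9
    s=k*np.arctan2(r,z)/r if fish else k/z
    return np.c_[f["cx"]+x*s,f["cy"]+y*s]
def rel(P,rpy,st):  # shift (tool axes) and twist from state to target
    R=Ro.from_euler("xyz",st["tool_rot"]);T=Ro.from_euler("xyz",rpy)
    return np.round(R.inv().apply(np.array(P)-st["position"]),4),np.round((R.inv()*T).as_rotvec(),4)
def rackW(p,P):  # p=x,y,yaw
    P=np.atleast_2d(P);c,s=np.cos(p[2]),np.sin(p[2]);return np.c_[p[0]+c*P[:,0]-s*P[:,1],p[1]+s*P[:,0]+c*P[:,1],P[:,2]]
E
python3 - <<'E'
from h import *
f=np.load("pics/top.npz")
o=lambda c,off:(c[0]/5+off[0],c[1]/5+off[1])
A=(305,165);B=(170,180)
pts={"knob":((747,225),.088),"bAback":((308,67),.081),"bAfront":((370,262),.081),"bBback":((130,107),.081),"bBfront":((185,308),.081),"stopL":((72,97),.070),"stopR":((355,28),.070),
"ribLb":((205,97),.044),"ribLf":((255,293),.044),"ribRb":((232,92),.044),"ribRf":((285,285),.044)}
W={k:onz(f,*o(c,A),z) for k,(c,z) in pts.items()}
for k in W:print(k,W[k].round(4))
# fit: knob (-.069,-.244), border ends x=70/-60 (y unknown offsets)
def res(q):
    p=q[:3];ya,yb=q[3:5]
    M=rackW(p,[[-.069,-.244,0],[.07,ya,0],[-.06,ya,0],[.07,yb,0],[-.06,yb,0]])
    return (M[:,:2]-np.array([W[k][:2] for k in("knob","bAback","bAfront","bBback","bBfront")])).ravel()
s=least_squares(res,[.56,-.06,.26,-.048,.048]);print(s.x.round(4),(s.fun*1e3).round(1))
c,n=np.cos(s.x[2]),np.sin(s.x[2])
for k in W:
    d=W[k][:2]-s.x[:2];print(k,np.round([c*d[0]+n*d[1],-n*d[0]+c*d[1]],4))
for h in(.124,):
  a=onz(f,*o((80,230),B),h);b=onz(f,*o((310,90),B),h);d=b-a;print("tile",a,b,np.linalg.norm(d),np.degrees(np.arctan2(d[1],d[0])))
for q in((65,170),(250,50),(155,350),(368,220)):print("foot",onz(f,*o(q,B),.005).round(4))
from workcell import bot
print(rel([s.x[0]-.03,s.x[1],.33],[np.pi,0,s.x[2]],bot.observe()))
E
```

```text
knob [ 0.5752 -0.2879  0.088 ]
bAback [ 0.6601 -0.0757  0.081 ]
bAfront [ 0.5601 -0.1021  0.081 ]
bBback [0.6404 0.0143 0.081 ]
bBfront [ 0.538  -0.0098  0.081 ]
stopL [0.6487 0.0424 0.07  ]
stopR [ 0.6833 -0.1023  0.07  ]
ribLb [ 0.6546 -0.0281  0.044 ]
ribLf [ 0.5518 -0.0499  0.044 ]
ribRb [ 0.6571 -0.0422  0.044 ]
ribRf [ 0.5557 -0.0653  0.044 ]
[ 0.5921 -0.0344  0.2166 -0.0572  0.0364] [  1.9   0.4  12.6   0.6 -14.3  -1.   12.2   1.9 -12.4  -1.9]
knob [-0.0709 -0.244 ]
bAback [ 0.0576 -0.055 ]
bAfront [-0.0458 -0.0593]
bBback [0.0577 0.0372]
bBfront [-0.0475  0.0356]
stopL [0.0718 0.0628]
stopR [ 0.0745 -0.086 ]
ribLb [ 0.0624 -0.0074]
ribLf [-0.0427 -0.0065]
ribRb [ 0.0619 -0.0216]
ribRf [-0.0422 -0.0224]
tile [0.53619373 0.36710115 0.124     ] [0.60343342 0.25796947 0.124     ] 0.1281830704295353 -58.36138381743294
foot [0.5894 0.3969 0.005 ]
foot [0.653  0.3007 0.005 ]
foot [0.494 0.348 0.005]
foot [0.561 0.238 0.005]
(array([ 0.5339, -0.4459, -0.0987]), array([-0.    ,  0.    ,  0.0461]))
```

apply_moves(claw=[0.085,0.085,0.085,0.085,0.085,0.085,0.085,0.085,0.085,0.085,0.085,0.085,0.085,0.085,0.085,0.085], xyz=[[0.033,-0.028,-0.006],[0.033,-0.028,-0.006],[0.033,-0.028,-0.006],[0.033,-0.028,-0.006],[0.033,-0.028,-0.006],[0.033,-0.028,-0.006],[0.033,-0.028,-0.006],[0.033,-0.028,-0.006],[0.033,-0.028,-0.006],[0.033,-0.028,-0.006],[0.033,-0.028,-0.006],[0.033,-0.028,-0.006],[0.033,-0.028,-0.006],[0.033,-0.028,-0.006],[0.033,-0.028,-0.006],[0,0,0]], twist=[[0,0,0],[0,0,0],[0,0,0],[0,0,0],[0,0,0],[0,0,0],[0,0,0],[0,0,0],[0,0,0],[0,0,0],[0,0,0],[0,0,0],[0,0,0],[0,0,0],[0,0,0],[0,0,0]])

```text
clock: 2.8
position: [0.5336, -0.064, 0.3218]
tool_rot: [-3.14, -0.002, 0.269]
force: [-1.4, -0.4, -1.2]
grip_width: 0.0848
finger_force: 0.0
```

```bash
python3 - <<'E'
from h import *
from workcell import bot
f=bot.grab_frame("wrist");np.savez("pics/w1.npz",**f)
V=np.array(f["view"]);print(f["vfov"],f["cx"],f["cy"],(-V[:3,:3].T@V[:3,3]).round(3),V[2,:3].round(3))
c=proj(f,[[.592,-.034,.04]],True)[0];print(c)
u,v=np.clip(c.astype(int)-[100,75],0,[360,270]);print(u,v)
im=f["img"][v:v+150,u:u+200,::-1]
cv2.imwrite("pics/w1c.png",cv2.resize(np.clip(255*(im/255.)**.6,0,255).astype(np.uint8),None,fx=4,fy=4,interpolation=cv2.INTER_CUBIC))
for q in("bay_empty","bolt_knob","border_a","wall_tile"): print(q,[(round(d["score"],2),np.round(d["position"],3).tolist()) for d in bot.find_in("wrist",q)])
E
```

```text
65.70646984690485 275.3086495610288 214.43965584624192 [ 0.601 -0.045  0.464] [0.266 0.071 0.961]
[265.90626807 128.16239666]
165 53
bay_empty [(0.75, [0.563, -0.059, 0.014])]
bolt_knob [(0.9, [0.56, -0.225, 0.037])]
border_a [(0.89, [0.603, -0.089, 0.078]), (0.79, [0.583, -0.002, 0.076])]
wall_tile [(0.79, [0.725, 0.337, 0.009]), (0.74, [0.573, 0.465, 0.006]), (0.66, [0.376, 0.397, 0.009]), (0.59, [0.593, 0.274, 0.122]), (0.58, [0.385, 0.188, 0.01])]
```

View pics/w1c.png

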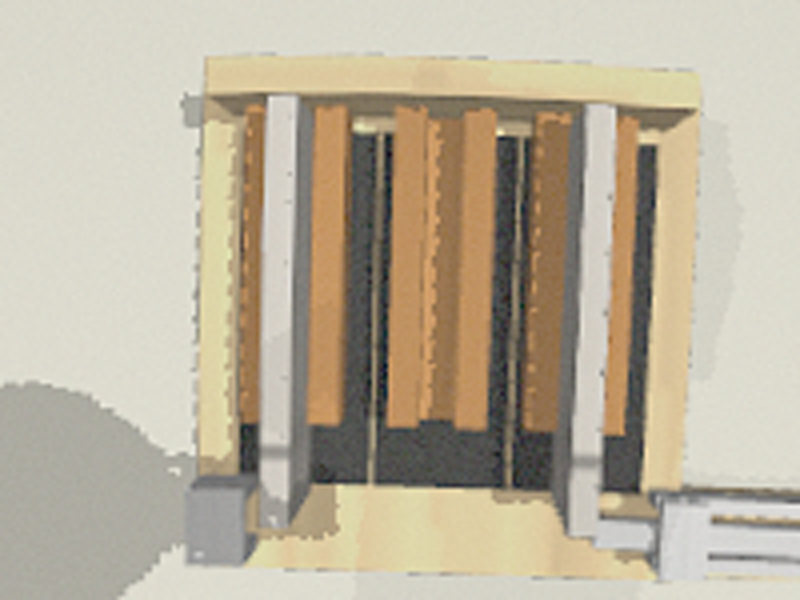

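The wrist crop (4x, offset 165,53) shows the middle bay empty. The empty slot lies between the rib tops at columns 418 and 457 (front, row 428) and 425 and 465 (back, row 108). The border tops run (283,97)-(275,527) and (600,105)-(583,537), and the mat gaps run (382,135)-(372,485) and (520,137)-(508,487).

```bash
python3 - <<'E'
from h import *
f=np.load("pics/w1.npz");t=np.load("pics/top.npz")
# crop px, z, rack x (nan unknown), rack y: key or value
D=[((283,97),.081,.07,'a'),((275,527),.081,-.06,'a'),((600,105),.081,.07,'b'),((583,537),.081,-.06,'b'),
((403,425),.044,-.034,'s+11'),((472,430),.044,-.034,'s-11'),((410,107),.044,None,'s+11'),((480,110),.044,None,'s-11'),
((372,485),.012,None,.024),((508,487),.012,None,-.024),((382,137),.012,None,.024),((520,137),.012,None,-.024),
((250,95),.07,.07,None),((690,105),.07,.07,None)]
W=[onz(f,c[0]/4+165,c[1]/4+53,z,True) for c,z,_,_ in D]
def R(q,full=False):
    c,s=np.cos(q[2]),np.sin(q[2]);v={'a':q[3],'b':q[4],'s+11':q[5]+.011,'s-11':q[5]-.011};r=[]
    for w,(_,_,x,y) in zip(W,D):
        d=w[:2]-q[:2];X,Y=c*d[0]+s*d[1],-s*d[0]+c*d[1]
        r.append(((X-x) if x is not None else 0,(Y-v.get(y,y)) if y is not None else 0))
    return np.array(r) if full else np.ravel(r)
s=least_squares(R,[.58,-.04,.25,.048,-.048,0]);q=s.x;print(q.round(4));print((R(q,True)*1e3).round(1).tolist())
np.save("rack.npy",q)
k=rackW(q,[[-.069,-.244,.088]]);print("knob",k, proj(t,k),"seen 454.4,210")
print("slot",rackW(q,[[.005,q[5],.016]]))
E
```

```text
[ 0.5879 -0.049   0.2418  0.0493 -0.043   0.0018]
[[-1.7, -0.3], [-0.1, 0.3], [-1.7, 0.0], [-0.7, -0.0], [1.4, -0.0], [0.3, -0.4], [0.0, 0.3], [0.0, 0.1], [0.0, 0.1], [0.0, 0.4], [0.0, -0.7], [0.0, 0.2], [0.6, 0.0], [1.8, 0.0]]
knob [[ 0.57928633 -0.30246515  0.088     ]] [[460.16527711 208.32709488]] seen 454.4,210
slot [[ 0.59227865 -0.04610984  0.016     ]]
```

```bash
cat >> h.py <<'E'
def tiltR(phi,a=np.radians(22)):  # phi: azimuth of easel +x ; returns tile z, y(across), rpy of tool
    n=np.array([np.cos(phi),np.sin(phi),0]);Z=np.array([0,0,1.]);tz=np.cos(a)*Z-np.sin(a)*n;y=np.cos(a)*n+np.sin(a)*Z
    R=np.c_[np.cross(y,-tz),y,-tz];return tz,y,Ro.from_matrix(R).as_euler("xyz")
E
python3 - <<'E'
from h import *
from workcell import bot
s=bot.observe();tz,y,rpy=tiltR(np.radians(31.8));print(rpy)
P=np.array([.570,.3125,.124])-.04*tz+.14*tz
print(P);d,t=rel(P,rpy,s);print(d,t,s["qpos"].round(2))
# split: straight turn then tilt
print("vertical first",rel(P,[np.pi,0,np.radians(121.8)],s))
E
```

```text
[2.75762022 0.         2.12581103]
[0.53816246 0.29275989 0.21671839]
[ 0.101  -0.349   0.1044] [-0.2654  0.3579 -1.8385] [ 0.28  0.31 -0.33  1.71  0.11  1.15 -1.39]
vertical first (array([ 0.101 , -0.349 ,  0.1044]), array([-1.0000e-04,  6.0000e-04, -1.8646e+00]))
```

apply_moves(claw=[0.085,0.085,0.085,0.085,0.085,0.085,0.085,0.085,0.085,0.085,0.085,0.085,0.085,0.085,0.085,0.085,0.085,0.085,0.085,0.085], xyz=[[0.0126,-0.0436,0.005],[0.0126,-0.0436,0.005],[0.0126,-0.0436,0.005],[0.0126,-0.0436,0.005],[0.0126,-0.0436,0.005],[0.0126,-0.0436,0.005],[0.0126,-0.0436,0.005],[0.0126,-0.0436,0.005],[0,0,0],[0,0,0],[0,0,0],[0,0,0],[0,0,0],[0,0,0],[0,0,0],[0,0,0],[0,0,0],[0,0,0],[0,0,0],[0,0,0]], twist=[[0,0,0],[0,0,0],[0,0,0],[0,0,0],[0,0,0],[0,0,0],[0,0,0],[0,0,0],[0,0,-0.148],[0,0,-0.148],[0,0,-0.148],[0,0,-0.148],[0,0,-0.148],[0,0,-0.148],[0,0,-0.148],[0,0,-0.148],[0,0,-0.148],[0,0,-0.148],[0,0,-0.148],[0,0,-0.148]])

```text
clock: 5.05
position: [0.5385, 0.2923, 0.2813]
tool_rot: [-3.142, 0.001, 2.043]
force: [-0.3, -0.6, 0.3]
grip_width: 0.0848
finger_force: 0.0
```

apply_moves(claw=[0.085,0.085,0.085,0.085,0.085], xyz=[[0,0,0],[0,0,0],[0,0,0],[0,0,0],[0,0,0]], twist=[[0,0,-0.088],[-0.128,0,0],[-0.128,0,0],[-0.128,0,0],[0,0,0]])

```text
clock: 5.55
position: [0.5364, 0.2909, 0.2806]
tool_rot: [2.755, 0.002, 2.126]
force: [0.1, -0.9, -0.4]
grip_width: 0.085
finger_force: 0.0
```

```bash
python3 - <<'E'
from h import *
from workcell import bot
f=bot.grab_frame("wrist");np.savez("pics/w2.npz",**f);s=bot.observe();print(s["position"],s["tool_rot"],s["qpos"].round(2),s["clock"])
V=np.array(f["view"]);print((-V[:3,:3].T@V[:3,3]).round(3))
cv2.imwrite("pics/w2c.png",np.clip(255*(f["img"][:,:,::-1]/255.)**.6,0,255).astype(np.uint8))
E
```

```text
[0.53765592 0.29122367 0.28134902] [2.75835958e+00 2.63444182e-03 2.12487106e+00] [ 0.08  0.38 -0.88  1.89  0.57  0.69 -0.53] 5.6
[0.453 0.323 0.412]
```

View pics/w2c.png

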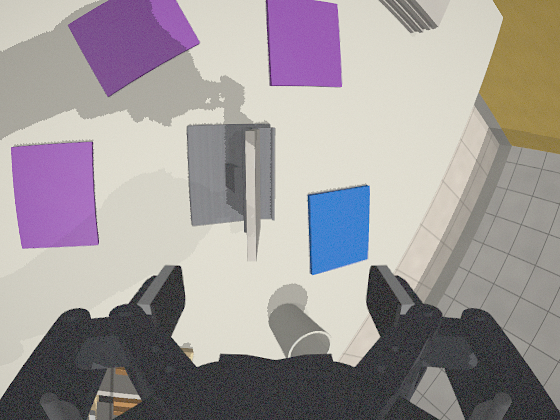

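The wrist view shows the tile's top edge as the light strip from (252,128) to (252,261). The fingers stand at (165,300) and (385,300), clear of it. Next I'll extract the strip's edges precisely.

```bash
python3 - <<'E'
from h import *
from workcell import bot
f=np.load("pics/w2.npz");g=f["img"].mean(2)
for r in(135,150,180,210,240,256):print(r,g[r,236:268].astype(int))
for c in(250,252,254):print(c,"far",g[120:136,c].astype(int),"near",g[252:270,c].astype(int))
E
```

```text
135 [ 51  53  52  54  54  48  45  57  47  89 114 110 112 110 114 114 113 117
 102  74  70  88  89  89  92  87  91  88  94  88  91  95]
150 [ 53  57  51  55  52  49  50  42  46 148 171 168 171 166 170 169 171 171
 177  99  87  89  90  87  93  93  90  91  91  94  90  96]
180 [ 54  53  57  53  53  51  52  49  49  52 176 169 167 166 168 167 171 169
 171  69  85  88  88  91  85  93  94  97  88  89  96  93]
210 [ 51  54  49  57  52  58  51  41  56  54  96 158 153 153 159 154 158 157
 155 120  83  84  88  86  89  91  92  96  90  92  93  92]
240 [197 198 193 197 199 198 198 199 196 196 201 165 163 168 168 172 171 174
 175 178  85  87 112 204 201 200 198 198 197 193 198 199]
256 [198 197 196 198 197 196 199 196 199 199 201 132 171 171 170 172 173 176
 178 177  89 208 199 199 196 197 199 196 198 199 197 197]
250 far [124 131 127 111  48  57  62  44  37  46  59 114 115 113 114 114] near [173 173 170 170 170 171 172 172 172 184 200 196 198 197 198 198 198 195]
252 far [196 122 126 108  46  57  62  55  50  69  51 113 114 112 113 113] near [170 172 171 174 173 173 175 173 175 189 198 196 198 197 196 198 198 198]
254 far [199 202 192 134  54  58  56  47  60  69  64  94  97 100 100 102] near [179 175 176 176 178 177 177 169 171 189 197 198 197 197 197 199 194 197]
```

```bash
python3 - <<'E'
from h import *
from workcell import bot
f=np.load("pics/w2.npz");s=bot.observe()
a=onz(f,249.6,130.6,.1257,True);b=onz(f,251.3,261,.1257,True);d=b-a
print(a,b,np.linalg.norm(d));ph=np.arctan2(d[1],d[0])+np.pi/2;print("phi",np.degrees(ph))
m=(a+b)/2;tz,y,rpy=tiltR(ph);print("mid",m,"rpy",rpy)
l=onz(f,245.4,195,.124,True);r=onz(f,254.8,195,.1274,True);print("thick",np.linalg.norm(l-r))
for back in(-.037,.05):
  print(back,rel(m+back*tz,rpy,s))
# top camera check
t=np.load("pics/top.npz");print(proj(t,[a,b,m]), "seen", (80/5+170,230/5+180),(310/5+170,90/5+180))
E
```

```text
[0.53439449 0.36483097 0.1257    ] [0.6013553 0.2553252 0.1257   ] 0.12835599727739608
phi 31.44503793016558
mid [0.5678749  0.31007809 0.1257    ] rpy [2.75762022 0.         2.11961577]
thick 0.008912309054315148
-0.037 (array([ 0.0006, -0.0251,  0.1947]), array([-0.0007,  0.0005,  0.0059]))
0.05 (array([ 0.0005, -0.0252,  0.1077]), array([-0.0007,  0.0005,  0.0059]))
[[186.81273433 226.61030692]
 [233.03061119 198.67143868]
 [210.04563643 212.56593633]] seen (186.0, 226.0) (232.0, 198.0)
```

apply_moves(claw=[0.05,0.05,0.05,0.05,0.05,0.05,0.05,0.05,0.05,0.05,0.05], xyz=[[0.0006,-0.0251,0],[0,0,0.03],[0,0,0.03],[0,0,0.03],[0,0,0.025],[0,0,0.02],[0,0,0.02],[0,0,0.02],[0,0,0.02],[0,0,0],[0,0,0]], twist=[[0,0,0.006],[0,0,0],[0,0,0],[0,0,0],[0,0,0],[0,0,0],[0,0,0],[0,0,0],[0,0,0],[0,0,0],[0,0,0]], force=40)

```text
clock: 6.7
position: [0.5805, 0.3203, 0.0911]
tool_rot: [2.759, -0.001, 2.12]
force: [0.2, -0.2, 0.8]
grip_width: 0.0499
finger_force: 0.0
```

apply_moves(claw=[0.03,0.015,0,0,0,0,0,0], xyz=[[0,0,0],[0,0,0],[0,0,0],[0,0,0],[0,0,0],[0,0,0],[0,0,0],[0,0,0]], twist=[[0,0,0],[0,0,0],[0,0,0],[0,0,0],[0,0,0],[0,0,0],[0,0,0],[0,0,0]], force=40)

```text
clock: 7.5
position: [0.5796, 0.3198, 0.0916]
tool_rot: [2.758, -0.001, 2.121]
force: [-8.9, -6.0, 9.6]
grip_width: 0.0084
finger_force: 39.1
```

```bash
python3 - <<'E'
from h import *
from workcell import bot
s=bot.observe();m=np.array([.5679,.3101,.1257]);tz,y,rpy=tiltR(np.radians(31.445))
print({k:np.round(s[k],4) for k in("clock","position","tool_rot","force","moment","grip_width","finger_force","qpos")})
d=s["position"]-m;print("depth",d@tz,"across",d@y,"along",d@np.cross(y,tz))
E
```

```text
{'clock': np.float64(7.5), 'position': array([0.5796, 0.3198, 0.0916]), 'tool_rot': array([ 2.7580e+00, -1.3000e-03,  2.1207e+00]), 'force': array([-8.8562, -5.9732,  9.6352]), 'moment': array([-1.1049,  1.6585,  0.0713]), 'grip_width': np.float64(0.0084), 'finger_force': np.float64(39.0774), 'qpos': array([-0.2322,  0.6694, -0.5125,  1.9289,  1.021 ,  0.3794, -0.959 ])}
depth -0.037257264668138876 across 0.0011952532107956627 along -0.0021290575275888586
```

apply_moves(claw=[0,0,0,0,0,0,0,0,0,0,0,0], xyz=[[0,0,-0.01],[0,0,-0.015],[0,0,-0.02],[0,0,-0.025],[0,0,-0.025],[0,0,-0.025],[0,0,-0.02],[0,0,0],[0,0,0],[0,0,0],[0,0,0],[0,0,0]], twist=[[0,0,0],[0,0,0],[0,0,0],[0,0,0],[0,0,0],[0,0,0],[0,0,0],[0.096,0,0],[0.096,0,0],[0.096,0,0],[0.096,0,0],[0,0,0]], force=60)

```text
clock: 8.7
position: [0.5359, 0.2933, 0.2209]
tool_rot: [-3.139, -0.004, 2.121]
force: [-0.2, 0.0, -3.7]
grip_width: 0.0083
finger_force: 59.7
```

```bash
python3 - <<'E'
from h import *
from workcell import bot
s=bot.observe();q=np.load("rack.npy")
print({k:np.round(s[k],4) for k in("clock","position","tool_rot","force","moment","grip_width","qpos")})
# tile mid along tool x: grasp was 2.1mm off along; approach with tile middle ~ 12 mm front of final
P=rackW(q,[[-.007,q[5],.2]])[0]
print(P,rel(P,[np.pi,0,q[2]],s))
f=bot.grab_frame("wrist");np.savez("pics/w3.npz",**f)
E
```

```text
{'clock': np.float64(8.7), 'position': array([0.5359, 0.2933, 0.2209]), 'tool_rot': array([-3.1391, -0.0041,  2.1211]), 'force': array([-0.2357,  0.0498, -3.6865]), 'moment': array([ 0.0185,  0.    , -0.0295]), 'grip_width': np.float64(0.0083), 'qpos': array([-0.0529,  0.6308, -0.8317,  1.6179,  0.5   ,  1.1212, -0.4614])}
[ 0.58062776 -0.04898331  0.2       ] (array([-0.3153, -0.1409,  0.0199]), array([-5.6000e-03, -5.0000e-04,  1.8793e+00]))
```

apply_moves(claw=[0,0,0,0,0,0,0,0,0,0,0,0,0], xyz=[[-0.02,-0.009,0],[-0.035,-0.0155,0],[-0.035,-0.0155,0],[-0.035,-0.0155,0],[-0.035,-0.0155,0],[-0.035,-0.0155,0],[-0.035,-0.0155,0],[-0.035,-0.0155,0],[-0.03,-0.014,0],[-0.0203,-0.0094,0],[0,0,0],[0,0,0],[0,0,0]], twist=[[0,0,0],[0,0,0],[0,0,0],[0,0,0],[0,0,0],[0,0,0],[0,0,0],[0,0,0],[0,0,0],[0,0,0],[0,0,0.1],[0,0,0.14],[0,0,0.14]])

```text
clock: 10.05
position: [0.5795, -0.0501, 0.2206]
tool_rot: [3.14, -0.001, 1.735]
force: [0.9, 0.0, -2.6]
grip_width: 0.0082
finger_force: 59.6
```

apply_moves(claw=[0,0,0,0,0,0,0,0,0,0,0,0,0], xyz=[[0,0,0],[0,0,0],[0,0,0],[0,0,0],[0,0,0],[0,0,0],[0,0,0],[0,0,0],[0,0,0],[0,0,0],[0,0,0],[0,0,0],[0,0,0]], twist=[[0,0,0.14],[0,0,0.14],[0,0,0.14],[0,0,0.14],[0,0,0.14],[0,0,0.14],[0,0,0.14],[0,0,0.14],[0,0,0.14],[0,0,0.14],[0,0,0.1],[0,0,0],[0,0,0]])

```text
clock: 11.35
position: [0.5798, -0.0498, 0.2205]
tool_rot: [-3.14, -0.001, 0.244]
force: [-0.7, 0.5, -2.8]
grip_width: 0.0082
finger_force: 59.6
```

```bash
python3 - <<'E'
from h import *
from workcell import bot
s=bot.observe();q=np.load("rack.npy")
P=rackW(q,[[-.007,q[5],.13]])[0];print(s["clock"],s["position"],s["tool_rot"],s["force"],s["qpos"].round(2));print(rel(P,[np.pi,0,q[2]],s))
f=bot.grab_frame("wrist");np.savez("pics/w4.npz",**f)
cv2.imwrite("pics/w4c.png",np.clip(255*(f["img"][:,:,::-1]/255.)**.6,0,255).astype(np.uint8))
E
```

```text
11.35 [ 0.57980397 -0.04977204  0.22052164] [-3.14004551e+00 -6.55091433e-04  2.44472981e-01] [-0.65061505  0.54043888 -2.80659134] [ 0.26  0.49 -0.39  1.71  0.21  0.98 -1.53]
(array([ 0.0009, -0.0004,  0.0905]), array([-0.0015, -0.0007,  0.0027]))
```

View pics/w4c.png

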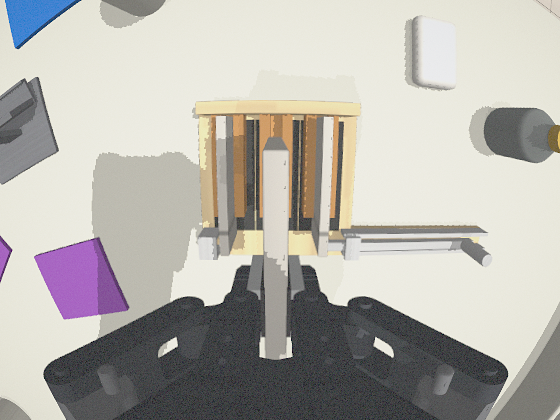

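The wrist view shows the tile held in line over the middle bay, with its top edge from (276,150) to (276,358). The far lower end is at (276,140), and the knob is at (486,258). I'll check where the tile sits in the grip against the rack.

```bash
python3 - <<'E'
from h import *
f=np.load("pics/w4.npz");q=np.load("rack.npy");g=f["img"].mean(2)
for r in(170,200,230):print(r,g[r,256:296].astype(int))
print(g[130:160,276].astype(int),g[350:364,276].astype(int))
T=np.array([.5798,-.0498,.2205]);c,n=np.cos(q[2]),np.sin(q[2])
def loc(u,v,z):
    d=onz(f,u,v,z,True)[:2]-q[:2];return np.round([c*d[0]+n*d[1],-n*d[0]+c*d[1]],4)
d=T[:2]-q[:2];print("tcp rack",np.round([c*d[0]+n*d[1],-n*d[0]+c*d[1]],4),"slot y",q[5])
z=T[2]+.0372
print("far",loc(276,150,z),"near",loc(276,358,z),"botfar",loc(276,140,z-.11))
for r in(170,200,230): print(r,loc(264,r,z),loc(288,r,z))
k=[loc(486,258,.088)];print("knob top",k)
E
```

```text
170 [ 27  27  30  59 125 121 100 153 184 189 188 188 192 189 191 190 188 190
 194 191 193 193 192 193 196 195 195 198 196 199 198 193 155 104 119 111
  53  43  40  13]
200 [ 22  25  30  64 125 115 108 152 175 185 189 190 189 189 188 190 192 191
 191 193 192 195 194 193 193 195 196 195 197 197 195 182 163 117 117  76
  42  41  35  27]
230 [167 127 128 129 132 129 127 109 170 187 188 185 188 187 189 188 188 188
 193 190 193 192 194 192 193 196 196 194 195 197 195 169  88  96  96  92
  92  70  58  50]
[ 86  84  80  87  85  86  84  81  76  84  78  77  78  77  81  78  79  77
  79  90 144 178 190 194 191 193 191 192 189 195] [112 113 110 112 112 112 112 112 115  92  21  23  21  24]
tcp rack [-0.008   0.0012] slot y 0.0017861729926966175
far [0.0535 0.0018] near [-0.03    0.0015] botfar [0.051  0.0018]
170 [0.0469 0.0056] [ 0.047  -0.0021]
200 [0.0369 0.0057] [ 0.0369 -0.0022]
230 [0.0265 0.0058] [ 0.0265 -0.0024]
knob top [array([-0.0653, -0.2255])]
```

apply_moves(claw=[0,0,0,0,0,0,0,0], xyz=[[0,0,0.02],[0,0,0.02],[0,0,0.02],[0,0,0.015],[0,0,0.01],[0,0,0.007],[0,0,0],[0,0,0]], twist=[[0,0,0.002],[0,0,0],[0,0,0],[0,0,0],[0,0,0],[0,0,0],[0,0,0],[0,0,0]])

```text
clock: 12.2
position: [0.5804, -0.0495, 0.1287]
tool_rot: [-3.14, 0.0, 0.239]
force: [-0.2, 0.3, -2.9]
grip_width: 0.0082
finger_force: 59.7
```

apply_moves(claw=[0,0,0,0,0,0], xyz=[[0,0,0.005],[0,0,0.005],[0,0,0.005],[0,0,0.005],[0,0,0],[0,0,0]], twist=[[0,0,0],[0,0,0],[0,0,0],[0,0,0],[0,0,0],[0,0,0]])

```text
clock: 12.8
position: [0.58, -0.0495, 0.1081]
tool_rot: [-3.139, 0.001, 0.239]
force: [0.6, 0.1, -2.3]
grip_width: 0.0081
finger_force: 59.7
```

apply_moves(claw=[0,0,0,0,0,0,0], xyz=[[0,0,0.005],[0,0,0.005],[0,0,0.003],[0,0,0.002],[0,0,0.002],[0,0,0],[0,0,0]], twist=[[0,0,0],[0,0,0],[0,0,0],[0,0,0],[0,0,0],[0,0,0],[0,0,0]])

```text
clock: 13.5
position: [0.5801, -0.0494, 0.0913]
tool_rot: [-3.139, 0.001, 0.239]
force: [-0.2, -0.2, -3.1]
grip_width: 0.0084
finger_force: 59.9
```

apply_moves(claw=[0,0,0,0,0], xyz=[[0,0,0.001],[0,0,0.001],[0,0,0.001],[0,0,0],[0,0,0]], twist=[[0,0,0],[0,0,0],[0,0,0],[0,0,0],[0,0,0]])

```text
clock: 14.0
position: [0.5803, -0.0496, 0.0906]
tool_rot: [-3.141, -0.0, 0.239]
force: [-17.6, -1.3, 44.0]
grip_width: 0.0082
finger_force: 66.9
```

apply_moves(claw=[0,0,0,0,0,0,0,0], xyz=[[0,0,-0.0015],[0,0,0],[0.004,0,0],[0.004,0,0],[0.003,0,0],[0.002,0,0],[0,0,0],[0,0,0]], twist=[[0,0,0],[0,0,0],[0,0,0],[0,0,0],[0,0,0],[0,0,0],[0,0,0],[0,0,0]])

```text
clock: 14.8
position: [0.5925, -0.047, 0.0907]
tool_rot: [-3.14, 0.001, 0.239]
force: [-11.3, -3.3, 22.8]
grip_width: 0.0083
finger_force: 63.9
```

apply_moves(claw=[0,0,0,0,0,0,0], xyz=[[0,0,-0.001],[0.001,0,0],[0.001,0,0],[0.001,0,0],[0.001,0,0],[0,0,0],[0,0,0]], twist=[[0,0,0],[0,0,0],[0,0,0],[0,0,0],[0,0,0],[0,0,0],[0,0,0]])

```text
clock: 15.5
position: [0.5966, -0.0455, 0.0908]
tool_rot: [-3.14, 0.001, 0.239]
force: [-3.4, -0.4, 6.7]
grip_width: 0.0086
finger_force: 61.3
```

apply_moves(claw=[0,0,0,0,0], xyz=[[0.001,0,0],[0.001,0,0],[0.001,0,0],[0,0,0],[0,0,0]], twist=[[0,0,0],[0,0,0],[0,0,0],[0,0,0],[0,0,0]])

```text
clock: 16.0
position: [0.5977, -0.0454, 0.0909]
tool_rot: [-3.14, 0.005, 0.239]
force: [-19.3, -4.1, 20.8]
grip_width: 0.0081
finger_force: 63.5
```

apply_moves(claw=[0,0,0.012,0.016,0.022,0.028,0.03,0.03], xyz=[[-0.001,0,0],[0,0,0],[0,0,0],[0,0,0],[0,0,0],[0,0,0],[0,0,0],[0,0,0]], twist=[[0,0,0],[0,0,0],[0,0,0],[0,0,0],[0,0,0],[0,0,0],[0,0,0],[0,0,0]])

```text
clock: 16.8
position: [0.5986, -0.0449, 0.0906]
tool_rot: [-3.139, 0.001, 0.239]
force: [0.0, -0.4, 1.2]
grip_width: 0.03
finger_force: 0.0
```

apply_moves(claw=[0.03,0.03,0.03,0.03,0.03,0.03,0.03,0.03], xyz=[[0,0,-0.02],[0,0,-0.03],[0,0,-0.03],[-0.02,0,-0.03],[-0.03,0,-0.03],[-0.02,0,-0.02],[0,0,0],[0,0,0]], twist=[[0,0,0],[0,0,0],[0,0,0],[0,0,0],[0,0,0],[0,0,0],[0,0,0],[0,0,0]])

```text
clock: 17.6
position: [0.5309, -0.062, 0.2511]
tool_rot: [-3.14, -0.0, 0.239]
force: [0.5, 0.8, -0.6]
grip_width: 0.0299
finger_force: 0.0
```

```bash
python3 - <<'E'
from h import *
from workcell import bot
s=bot.observe();print(s["clock"],s["position"].round(4),s["tool_rot"].round(4),s["grip_width"],s["force"].round(1))
f=bot.grab_frame("wrist");np.savez("pics/w5.npz",**f)
q=np.load("rack.npy");c=proj(f,rackW(q,[[0,-.07,.06]]),True)[0].astype(int);u,v=np.clip(c-[130,90],0,[300,230]);print(u,v)
im=f["img"][v:v+190,u:u+260,::-1]
cv2.imwrite("pics/w5c.png",cv2.resize(np.clip(255*(im/255.)**.6,0,255).astype(np.uint8),None,fx=3,fy=3,interpolation=cv2.INTER_CUBIC))
E
```

```text
17.6 [ 0.5309 -0.062   0.2511] [-3.140e+00 -4.000e-04  2.388e-01] 0.029925855634179915 [ 0.5  0.8 -0.6]
215 45
```

View pics/w5c.png

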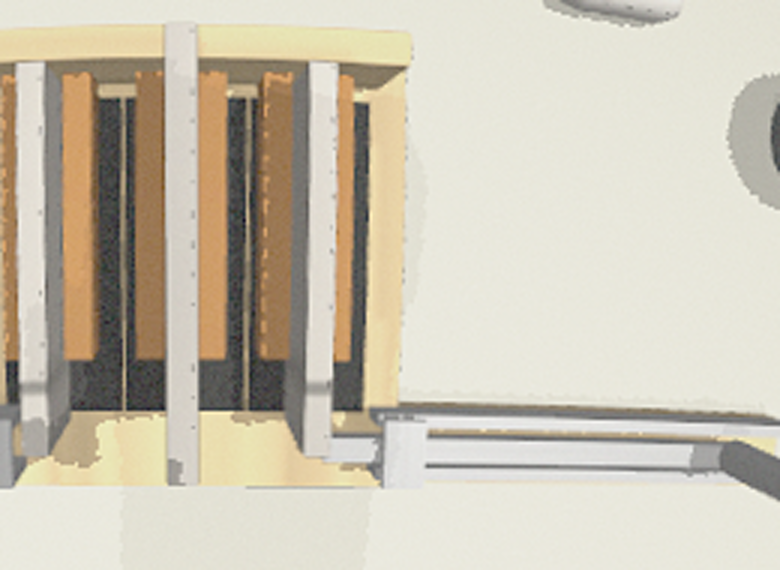

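The tile stands in the middle slot, upright, its top from (180,24) to (183,485) in the crop (3x, offset 215,45). The borders run (31,64)-(34,455) and (323,64)-(318,455). The knob's post starts at (725,455). Now I'll check how far back it sits.

```bash
python3 - <<'E'
from h import *
from workcell import bot
f=np.load("pics/w5.npz");q=np.load("rack.npy");c,n=np.cos(q[2]),np.sin(q[2])
def loc(u,v,z):
    d=onz(f,u/3+215,v/3+45,z,True)[:2]-q[:2];return np.round([c*d[0]+n*d[1],-n*d[0]+c*d[1]],4)
print("tile",loc(180,24,.126),loc(183,485,.126));print("bL",loc(31,64,.081),loc(34,455,.081));print("bR",loc(323,64,.081),loc(318,455,.081))
print("stop",loc(60,62,.07),loc(240,64,.07))
print("knob base",loc(735,455,.038))
for cam in("top","wrist","side"):
    g=bot.grab_frame(cam);np.savez(f"pics/{cam}6.npz",**g)
    print(cam,[(round(d["score"],2),np.round(d["position"],3).tolist()) for d in bot.find_in(cam,"bolt_knob")])
k=rackW(q,[[-.069,-.244+b,.088] for b in(0,.006,.012,.018)])
for cam,fi in(("top",0),("side",0),("wrist",1)):print(cam,proj(np.load(f"pics/{cam}6.npz"),k,fi).round(1).tolist())
E
```

```text
tile [0.0702 0.0017] [-0.0583  0.0014]
bL [0.0681 0.0489] [-0.0596  0.0506]
bR [ 0.0676 -0.0433] [-0.06   -0.0432]
stop [0.0703 0.041 ] [ 0.0689 -0.0176]
knob base [-0.0681 -0.2293]
top []
wrist [(0.77, [0.566, -0.228, 0.034])]
side [(0.74, [0.769, 0.138, 0.065]), (0.64, [0.569, -0.259, 0.038])]
top [[460.2, 208.3], [457.9, 208.9], [455.5, 209.5], [453.2, 210.1]]
side [[344.7, 352.4], [342.8, 349.5], [340.9, 346.7], [339.0, 343.9]]
wrist [[492.4, 208.1], [488.5, 208.1], [484.6, 208.0], [480.5, 208.0]]
```

```bash
python3 - <<'E'
from h import *
from workcell import bot
s=bot.observe();q=np.load("rack.npy")
P=rackW(q,[[-.069,-.275,.055]])[0];print(P,rel(P,[np.pi,0,q[2]],s),s["qpos"].round(2))
E
```

```text
[ 0.58670945 -0.33256328  0.055     ] (array([-0.0097,  0.277 ,  0.1943]), array([-0.0027,  0.0016, -0.0022])) [ 0.31  0.38 -0.4   1.8   0.17  1.   -1.49]
```

apply_moves(claw=[0,0,0,0,0,0,0,0,0,0,0,0,0,0], xyz=[[0,0.03,0],[-0.002,0.04,0],[-0.002,0.045,0],[-0.002,0.045,0],[-0.002,0.045,0],[-0.002,0.042,0],[0,0.03,0],[0,0,0.035],[0,0,0.04],[0,0,0.04],[0,0,0.04],[0,0,0.025],[0,0,0.014],[0,0,0]], twist=[[0,0,0],[0,0,0],[0,0,0],[0,0,0],[0,0,0],[0,0,0],[0,0,0],[0,0,0],[0,0,0],[0,0,0],[0,0,0],[0,0,0],[0,0,0],[0,0,0]])

```text
clock: 19.35
position: [0.5857, -0.3324, 0.0543]
tool_rot: [-3.138, 0.003, 0.239]
force: [-0.2, 0.1, -0.2]
grip_width: -0.0001
finger_force: 0.0
```

apply_moves(claw=[0,0,0,0,0,0,0,0], xyz=[[0,-0.005,0],[0,-0.005,0],[0,-0.005,0],[0,-0.005,0],[0,-0.005,0],[0,-0.005,0],[0,0,0],[0,0,0]], twist=[[0,0,0],[0,0,0],[0,0,0],[0,0,0],[0,0,0],[0,0,0],[0,0,0],[0,0,0]])

```text
clock: 20.15
position: [0.5792, -0.3037, 0.0562]
tool_rot: [-3.139, 0.001, 0.239]
force: [-1.2, -0.8, -0.4]
grip_width: 0.0003
finger_force: 0.0
```

apply_moves(claw=[0,0,0,0,0,0,0,0,0,0,0], xyz=[[0,-0.006,0],[0,-0.01,0],[0,-0.01,0],[0,-0.01,0],[0,-0.01,0],[0,-0.01,0],[0,-0.01,0],[0,-0.01,0],[0,-0.01,0],[0,-0.006,0],[0,0,0]], twist=[[0,0,0],[0,0,0],[0,0,0],[0,0,0],[0,0,0],[0,0,0],[0,0,0],[0,0,0],[0,0,0],[0,0,0],[0,0,0]])

```text
clock: 21.25
position: [0.5575, -0.2132, 0.0565]
tool_rot: [-3.139, 0.001, 0.24]
force: [0.1, -0.0, -0.1]
grip_width: -0.0
finger_force: 0.0
```

```bash
python3 - <<'E'
from h import *
from workcell import bot
s=bot.observe();q=np.load("rack.npy");d=s["position"][:2]-q[:2];c,n=np.cos(q[2]),np.sin(q[2])
print(np.round([c*d[0]+n*d[1],-n*d[0]+c*d[1]],4),s["force"].round(1),s["position"][2])
f=bot.grab_frame("wrist");im=np.clip(255*(f["img"][:,:,::-1]/255.)**.6,0,255).astype(np.uint8)
cv2.imwrite("pics/w7.png",im)
E
```

```text
[-0.0688 -0.1521] [ 0.1 -0.  -0.1] 0.056490624183068106
```

View pics/w7.png

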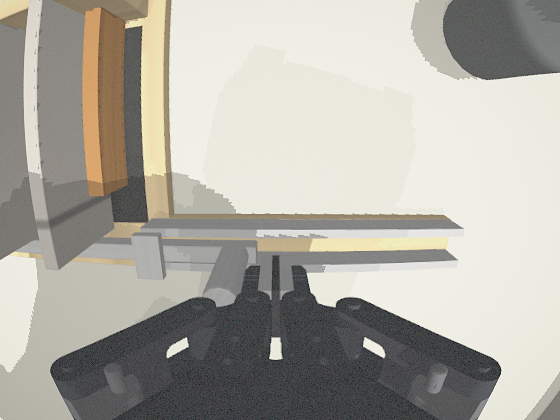

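The picture shows the knob at (230,270), just left of the closed fingers, and the bolt moved along past the strap at (150,255). I'll keep pushing, slowing towards the end.

apply_moves(claw=[0,0,0,0,0,0,0], xyz=[[0,-0.005,0],[0,-0.006,0],[0,-0.005,0],[0,-0.004,0],[0,-0.003,0],[0,0,0],[0,0,0]], twist=[[0,0,0],[0,0,0],[0,0,0],[0,0,0],[0,0,0],[0,0,0],[0,0,0]])

```text
clock: 22.0
position: [0.552, -0.1919, 0.0564]
tool_rot: [-3.139, 0.001, 0.239]
force: [-0.4, -0.5, 0.2]
grip_width: 0.0
finger_force: 0.0
```

apply_moves(claw=[0,0,0,0,0,0], xyz=[[0,-0.0015,0],[0,-0.0015,0],[0,-0.0015,0],[0,-0.0015,0],[0,0,0],[0,0,0]], twist=[[0,0,0],[0,0,0],[0,0,0],[0,0,0],[0,0,0],[0,0,0]])

```text
clock: 22.6
position: [0.5506, -0.1861, 0.0565]
tool_rot: [-3.139, 0.001, 0.239]
force: [-0.4, -1.2, -0.3]
grip_width: 0.0002
finger_force: 0.3
```

apply_moves(claw=[0,0,0,0,0,0], xyz=[[0,-0.0015,0],[0,-0.0015,0],[0,-0.0015,0],[0,-0.0015,0],[0,0,0],[0,0,0]], twist=[[0,0,0],[0,0,0],[0,0,0],[0,0,0],[0,0,0],[0,0,0]])

```text
clock: 23.2
position: [0.5498, -0.183, 0.0567]
tool_rot: [3.141, -0.0, 0.237]
force: [5.9, -16.4, -7.5]
grip_width: -0.0001
finger_force: 9.0
```

apply_moves(claw=[0,0,0,0], xyz=[[0,-0.0015,0],[0,-0.0015,0],[0,0,0],[0,0,0]], twist=[[0,0,0],[0,0,0],[0,0,0],[0,0,0]])

```text
clock: 23.6
position: [0.5497, -0.1828, 0.0568]
tool_rot: [3.138, -0.001, 0.235]
force: [11.8, -32.4, -14.1]
grip_width: 0.0001
finger_force: 16.7
```

The bolt has stalled against its end with the TCP at rack y of about -0.120, matching the knob's end position of -0.100. I'll retreat and verify.

apply_moves(claw=[0,0,0,0,0,0,0,0,0], xyz=[[0,0.01,0],[0,0.02,0],[0,0,-0.03],[0,0,-0.04],[0,0,-0.04],[-0.02,0,-0.04],[-0.02,0,-0.02],[0,0,0],[0,0,0]], twist=[[0,0,0],[0,0,0],[0,0,0],[0,0,0],[0,0,0],[0,0,0],[0,0,0],[0,0,0],[0,0,0]])

```text
clock: 24.5
position: [0.517, -0.2163, 0.2267]
tool_rot: [-3.14, 0.0, 0.239]
force: [0.4, -0.1, -0.3]
grip_width: -0.0001
finger_force: 0.0
```

```bash
python3 - <<'E'
from h import *
from workcell import bot
s=bot.observe();print(s["clock"],s["position"].round(3),s["force"].round(1))
f=bot.grab_frame("wrist");np.savez("pics/w8.npz",**f);q=np.load("rack.npy")
for n,p in dict(knob=[-.069,-.1,.088],tileback=[.07,q[5],.126],tilefront=[-.06,q[5],.126],bLf=[-.06,q[3],.081],bRf=[-.06,q[4],.081]).items():print(n,proj(f,rackW(q,[p]),True)[0].round(0))
cv2.imwrite("pics/w8.png",np.clip(255*(f["img"][:,:,::-1]/255.)**.6,0,255).astype(np.uint8))
E
```

```text
24.5 [ 0.517 -0.216  0.227] [ 0.4 -0.1 -0.3]
knob [224. 159.]
tileback [98.  8.]
tilefront [ 98. 158.]
bLf [ 82. 156.]
bRf [164. 150.]
```

View pics/w8.png

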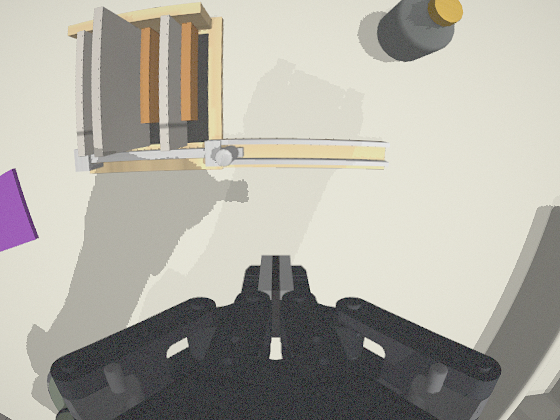

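The knob is at (225,157), against a predicted end position of (224,159). The bolt spans the front to the keeper at (83,160), and the tile's top runs (98,8)-(98,156) as predicted. The gripper is clear, so I'm handing in.

```bash
python3 -c "
from workcell import bot
print(bot.job_done())"
```

```text
the job is handed in; nothing more can be done
None
```

I handed the job in at about 24.5 s: the wall tile is down in the empty slot against the back stop, the bolt is pushed to its end in the keeper, and the last camera picture agrees with both, but no verdict came back.

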